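# Catch the curing-box cover and lower it shut

### The job

The amber cover of the curing box is propped ajar by the orange stay under its front lip. With a finger waiting close beneath the lip, push the stay over sideways, towards the robot, so that the cover drops onto the outside of the finger, then lower it gently until it is fully shut, without letting it slam. Do not pinch the cover, do not swing it further open, and leave everything else on the bench where it is.

Things in the scene. Friction and masses are not known exactly. Their poses are not given: they have to be found in the camera images.
- cure_box: Grey curing box, 160 x 260 x 120 mm high, fixed to the bench; origin under its centre, on the bench. Its x axis points from its front wall to its hinge side (towards the robot's left), y along its front wall, back towards the robot, z up; front wall outside at x = -80 mm, rim at z = 120 mm. The space in front of its front wall is free, except for the stay and its pivot boss.
- lid (a joint): Opening angle of the amber cover in rad: 0 shut on the rim, grows as it opens; it starts at about 0.45, carried by the stay. The cover is hinged along the top of the box's far wall (hinge line at x = 80, z = 120 mm in the box's frame) and weighs about 0.3 kg (2 N or less at its lip); its hinge is only lightly damped, so that it falls shut in about a quarter of a second when nothing carries it.
- lid_lip (a point): Middle of the lower front edge of the cover's grey lip, 225 mm from the hinge line. The lip is a flat slab 180 mm wide (y -90 to +90 mm in the box's frame) and 8 mm thick, whose underside is level with the rim when shut; it then overhangs the front wall by 65 mm, with nothing below it, so that fingers can stay beneath it until the cover is shut.
- prop (a joint): Angle of the orange stay in rad: 0 as it stands under the lip (leaning 0.05 rad away from the robot, against its stop); grows as its tip is pushed to the box's +y (towards the robot); at 1.85 it lies folded against its other stop, just below level. It turns freely with little friction, and past about 0.2 the cover's weight and its own drive it on, so it falls over by itself.
- prop_pivot (a point): Pivot of the stay, low on the front wall: x = -113, y = 60, z = 35 mm in the box's frame; the pivot boss reaches 38 mm out from the wall (x = -118 mm) and 12 mm above and below the pivot. The stay turns in the upright plane parallel to the front wall through this point, 33 mm in front of the wall.
- prop_tip (a point): Tip of the stay, a round rod of 10 mm diameter, 173 mm from the pivot (centre of its round end, 5 mm under the lip's lower face and 10 mm inside its front edge at the start).
- drone_frame: Small black printed four-armed frame lying in the box, 98 x 86 x 9 mm; bystander. Origin under its centre.
- resin: Amber bottle, 68 mm diameter, 170 mm high; bystander beside the box. Origin under its centre.
- cup: Clear plastic cup, 72 mm diameter, 80 mm high; bystander beside the box. Origin under its centre.
- jar: White jar with blue cap, 60 mm diameter, 75 mm high; bystander beside the box. Origin under its centre.
- driver: Yellow-handled screwdriver lying on the bench; bystander.
- scraper: Black-handled scraper lying on the bench; bystander.
- spool: Blue spool lying flat, 100 mm diameter, 40 mm high; bystander. Origin under its centre.

How it is judged:
By the outcome, as a careful person would: the job done as asked, in the order asked, and still so for the second after the job is handed in, with the robot touching nothing.
It also fails if it takes over 48 s, if anything falls off the work surface, if the arm or the gripper's body presses on something with over 40 N, if the wrist force passes 120 N, or if a joint passes its speed limit or range.

### The arm

A 7-joint arm with a two-finger parallel gripper is mounted at the origin on the work surface. World frame = base frame: x ahead of the robot, y to its left, z up, the work surface at z = 0. Lengths are in mm, angles in rad, forces in N, time in s.
With the tool pointing down it reaches from about 400 to 875 mm from the base axis. Payload 6.5 kg.
Tool frame: the origin (TCP) lies at the centre of the arm's flange, where the gripper is bolted on; the fingertips stand 173 mm ahead of it and the grasp point (between the pads) lies 155 mm ahead of it; x points along the fingers, z is the direction in which the jaws open and shut, and the axes are right-handed (so a half turn about x gives the same grasp; the last joint's range is limited). The gripper opens to 85 mm and grips with 20 to 120 N. Pads are 22 mm wide; open, the fingers measure 114 mm over their backs; the gripper's body (76 mm by 85 mm) begins 54 mm behind the grasp point. The pads swing forward as they close: fully open they stand 13 mm farther back than shut.
Start: joints at [-1.24, 0.536, -0.004, 1.538, 0.003, 1.067, -0.071], TCP at [251.195, 599.492, 404.69] pointing down, gripper open.
Joint ranges: [-2.7, 2.7], [-0.37, 2.16], [-1.27, 1.26], [0.24, 2.4], [-1.31, 4.45], [0.19, 1.91], [-2.76, 2.76]. Speed limits (rad/s): [2.39, 2.39, 3.14, 3.14, 3.14, 3.14, 3.14].

### API

Orientations are given as a 3x3 rotation matrix whose columns are the frame's x, y, z axes.
In Python, from station import manip, snapshot, workorder gives the robot as it stands. The module is installed in compiled form; this text tells all that it offers.
- The arm moves only by the tool carry_out, never from a script. Its argument "steps" is a list of rows, each a list of 7 numbers: the shift along the tool's x, y, z in mm, then the turn, a rotation vector about the tool's x, y, z in rad, then the finger opening in mm, from 0 to 85.4. In form: [[x, y, z, rx, ry, rz, fingers], ...]. A call has 1 to 20 rows; each row is the pose to reach, as a shift and turn from the pose commanded when the call began, along the tool's axes at that moment; what a row does not reach only later rows make up. A row lasts 1/8 s, in which the tool goes at most 62.5 mm and 10.7 degrees, less where a joint would pass 70% of its speed; a pose out of reach is approached as far as the arm can. A call with a gripper value outside its range is refused whole. The fingers move at their own pace and stop on an object; "grip_force" is the grip in N (left out, the last holds). Time passes only in rows, so rows that repeat a pose let the fingers close. It gives the time, the measured TCP pose, the force and the opening at its end, in the units of the state.
- manip.get_obs(): the state, without advancing time (a new reading comes with each control period).
- snapshot(name): name is "scene" or "top" or "wrist"; returns a dict with "pixels" (480x640x3 uint8, red, green, blue), "intrinsics" (3x3 intrinsics, pixels), "R" (3x3) and "t" (3): a world point X has camera coordinates R X + t; the wrist camera has in their place "T_tool_cam" (4x4, takes a point from camera to tool coordinates, whose origin is the TCP and whose axes are the tool frame's). Camera axes: x right, y down, z forward; pixel columns grow to the right and rows downward; lengths in mm; the calibration is good to about 2 mm. The wrist camera is an equidistant fisheye: a pixel r from the principal point sees the ray r / f radians off the axis. A picture is of the moment at which its call begins: read the wrist's pose just before it. There is no depth.
- workorder.job_done(): hands the job in, once; it reports no verdict.
The state is a dict: "time": time; "joint_pos": joint angles; "joint_velocities": joint speeds; "joint_efforts": joint torques, N m; "tcp_pos": TCP position; "ee_rot": TCP orientation; "wrist_force": force on the tool from outside, world axes, zero at the start; "torque": the same for the moment, N m; "opening": finger opening in mm.
Only numpy, scipy, OpenCV 4.12 (cv2) and the standard library are available. Lean on these libraries where they do the work, as an engineer would, in place of code of your own. Each camera call takes 0.05 s, during which the arm holds its last target.

## Working session

There is one attempt and no reset: what is moved stays moved. The work goes in short steps, Python scripts to look and compute and a tool call to move; the robot and the scene stay as the last step left them, time stands still between calls to the robot, and variables do not carry over. Pictures are saved under pics/ and viewed, and the job is handed in when it is done.

Besides the shell and the picture viewer there is one more tool, called after "Request:" as a command line: name --pt "numbers of a row" for each row, then --argument value for the rest. carry_out: Moves the arm, as the interface text tells. Its arguments: {"type":"object","properties":{"steps":{"type":"array"},"grip_force":{"type":"number"}},"required":["steps"]}

```bash
mkdir -p pics; ls
python3 - <<'E'
from station import manip, snapshot
import cv2, json
o=manip.get_obs(); print({k:o[k] for k in('time','tcp_pos','ee_rot','wrist_force','opening')})
for n in("scene","top","wrist"):
    s=snapshot(n); cv2.imwrite(f'pics/{n}0.png',s['pixels'][:,:,::-1])
    print(n,{k:(v.tolist() if hasattr(v,'tolist') else v) for k,v in s.items() if k!='pixels'})
E
```

```text
pics
{'time': 0.0, 'tcp_pos': array([251.08346437, 599.17943257, 403.81151291]), 'ee_rot': array([[-5.47152769e-04, -9.22332433e-01,  3.86396925e-01],
       [-1.67810989e-03,  3.86397285e-01,  9.22330918e-01],
       [-9.99998442e-01, -1.43760587e-04, -1.75919353e-03]]), 'wrist_force': array([-0.50165103,  0.34732253, -0.62761854]), 'opening': 85.44774840078725}
scene {'intrinsics': [[541.75828649553, 0.0, 325.1775664172362], [0.0, 541.75828649553, 242.09228132011054], [0.0, 0.0, 1.0]], 'R': [[0.5490616066324233, 0.8357712901074966, 0.004207464114209269], [0.4636412390141523, -0.3003937656345585, -0.8335468715395146], [-0.6953906482026082, 0.45961933836593566, -0.5524327200595706]], 't': [-313.51613191385445, -115.48840825149593, 1853.5938570304193]}
top {'intrinsics': [[510.7075111006135, 0.0, 315.4499115768228], [0.0, 510.7075111006135, 243.14290339022844], [0.0, 0.0, 1.0]], 'R': [[0.029697144361623094, -0.9994743610365472, -0.013003124522631996], [-0.9956405418268471, -0.028427481226322226, -0.0888357460815735], [0.08841940447383496, 0.015584605921012245, -0.9959614093782848]], 't': [27.289539426041227, 565.5876923855387, 1383.4121425412218]}
wrist {'intrinsics': [[371.64829954431775, 0.0, 312.7176828442871], [0.0, 371.64829954431775, 240.50544990039737], [0.0, 0.0, 1.0]], 'T_tool_cam': [[-0.0019709095718110346, -0.32501490263756494, 0.945706840717011, 30.24136891051893], [-0.0008128318394404443, -0.9457078444183538, -0.32501694157380157, 82.92790023496423], [0.999997727407346, -0.00140927963206015, 0.0015997221815443427, 0.6195635676121691], [0.0, 0.0, 0.0, 1.0]]}
```

View pics/scene0.png

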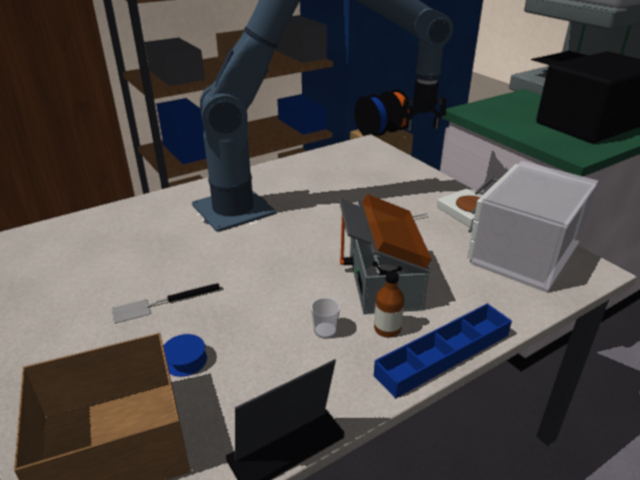

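View pics/top0.png

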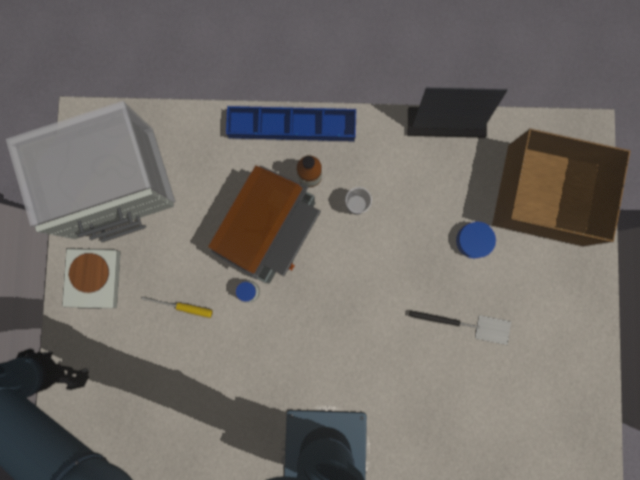

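View pics/wrist0.png

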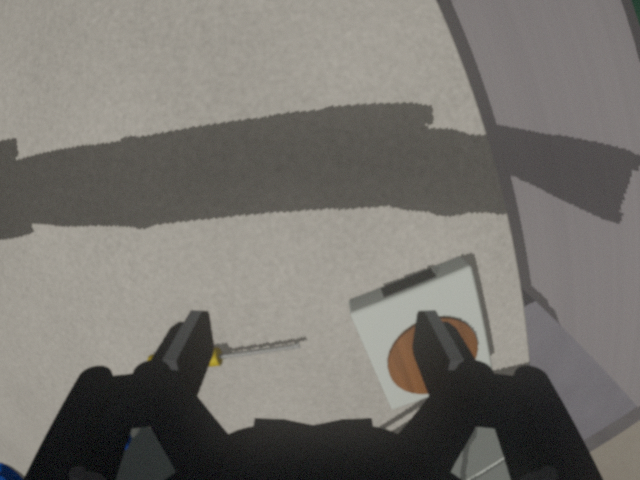

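Run:
```python
import cv2
a=cv2.imread('pics/scene0.png');b=cv2.imread('pics/top0.png')
cv2.imwrite('pics/sceneC.png',cv2.resize(a[180:350,290:450],(752,600)if 0 else (565,600),interpolation=cv2.INTER_CUBIC))
cv2.imwrite('pics/topC.png',cv2.resize(b[150:310,180:380],(750,600),interpolation=cv2.INTER_CUBIC))
```

```text
(no output)
```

View pics/sceneC.png

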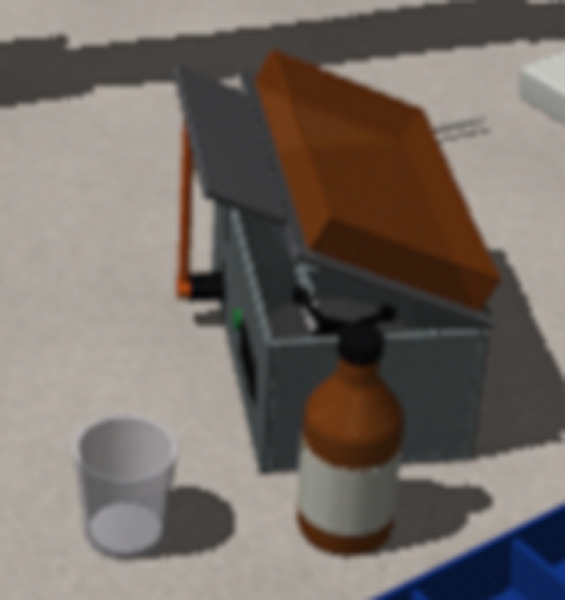

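View pics/topC.png

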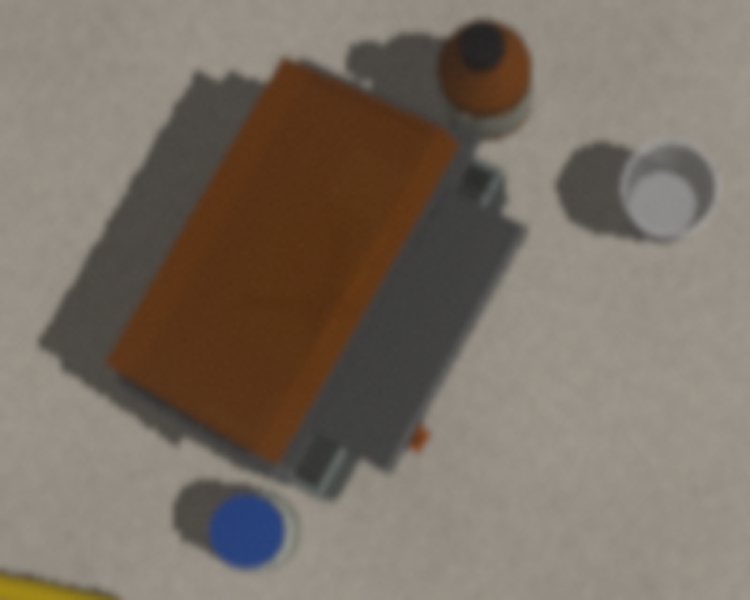

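```bash
cat > h.py <<'E'
import numpy as np, cv2
from station import manip, snapshot
def ray(s,u,v):
    K=s['intrinsics'];R=s['R'];t=s['t']
    d=R.T@np.linalg.inv(K)@np.array([u,v,1.]);return -R.T@t,d/np.linalg.norm(d)
def wray(s,o,u,v):
    K=s['intrinsics'];p=np.array([u-K[0,2],v-K[1,2]]);r=np.linalg.norm(p);th=r/K[0,0]
    d=np.array([*(p/r*np.sin(th)),np.cos(th)]);T=s['T_tool_cam'];R=o['ee_rot']
    return o['tcp_pos']+R@T[:3,3],R@T[:3,:3]@d
def wproj(s,o,X):
    T=s['T_tool_cam'];c=T[:3,:3].T@(o['ee_rot'].T@(np.array(X)-o['tcp_pos'])-T[:3,3])
    th=np.arctan2(np.hypot(c[0],c[1]),c[2]);q=c[:2]/np.hypot(c[0],c[1])*th*s['intrinsics'][0,0]
    return q+s['intrinsics'][:2,2]
def proj(s,X):
    c=s['intrinsics']@(s['R']@np.array(X)+s['t']);return c[:2]/c[2]
def tri(rays):
    A=sum(np.eye(3)-np.outer(d,d) for o,d in rays);b=sum((np.eye(3)-np.outer(d,d))@o for o,d in rays)
    X=np.linalg.solve(A,b);return X,[np.linalg.norm((np.eye(3)-np.outer(d,d))@(X-o)) for o,d in rays]
def plane(r,z):
    o,d=r;return o+d*(z-o[2])/d[2]
E
python3 - <<'E'
from h import *
np.set_printoptions(precision=1,suppress=True)
S=snapshot('scene');T=snapshot('top')
t=lambda x,y:ray(T,180+x/3.75,150+y/3.75)
s=lambda x,y:ray(S,290+x/3.53,180+y/3.53)
print('lip near',tri([t(390,468),s(182,68)])); print('lip far',tri([t(525,232),s(207,193)]))
print('rim far front',tri([t(505,188),s(262,345)]));print('stay tip/pivot top@35',plane(t(420,437),35))
print('rim near front@120',plane(t(330,497),120), plane(t(505,188),120))
print('resin',plane(t(484,45),170),'cup',plane(t(668,190),80),'jar',plane(t(246,530),75))
E
```

```text
lip near (array([471.2, 114.6, 220.2]), [np.float64(2.1479481007560164), np.float64(2.147948100755853)])
lip far (array([623.1,  32.4, 217.9]), [np.float64(0.36741885429141075), np.float64(0.3674188542915933)])
rim far front (array([670.4,  48.9, 110.1]), [np.float64(1.304151732004956), np.float64(1.304151732004921)])
stay tip/pivot top@35 [497.8 105.7  35. ]
rim near front@120 [451.6 160.6 120. ] [668.   47.6 120. ]
resin [755.6  63.6 170. ] cup [676.7 -67.6  80. ] jar [427.  223.7  75. ]
```

Request:
carry_out --pt "0 -120 -170 0 0 0 0" --pt "-20 -240 -340 0 -0.2 0 0" --pt "-20 -360 -500 0 -0.5 0 0" --pt "-20 -390 -540 0 -0.8 0 0" --pt "-20 -390 -540 0 -0.8 0 0" --pt "-20 -390 -540 0 -0.8 0 0" --pt "-20 -390 -540 0 -0.8 0 0" --pt "-20 -390 -540 0 -0.8 0 0" --pt "-20 -390 -540 0 -0.8 0 0" --pt "-20 -390 -540 0 -0.8 0 0" --pt "-20 -390 -540 0 -0.8 0 0" --pt "-20 -390 -540 0 -0.8 0 0" --pt "-20 -390 -540 0 -0.8 0 0" --pt "-20 -390 -540 0 -0.8 0 0" --grip_force 20

```text
time: 2.0
tcp_pos: [373.4, 77.0, 414.6]
ee_rot: [[0.278, -0.922, 0.269], [0.661, 0.387, 0.643], [-0.697, -0.001, 0.717]]
wrist_force: [1.1, 0.9, 0.6]
opening: -0.1
```

```bash
cat > st.py <<'E'
from h import *
import sys
np.set_printoptions(precision=3,suppress=True)
o=manip.get_obs();print(o['time'],o['tcp_pos'],'\n',o['ee_rot'],'\nj',o['joint_pos'],'f',o['wrist_force'],o['opening'])
for a in sys.argv[1:]:
    n,f=a.split(':');o=manip.get_obs();s=snapshot(n);cv2.imwrite(f'pics/{f}.png',s['pixels'][:,:,::-1]);np.savez(f'pics/{f}.npz',**{k:v for k,v in s.items()},tcp_pos=o['tcp_pos'],ee_rot=o['ee_rot'])
E
python3 st.py wrist:w1 scene:s1
```

```text
2.0 [373.428  77.012 414.634] 
 [[ 0.278 -0.922  0.269]
 [ 0.661  0.387  0.643]
 [-0.697 -0.001  0.717]] 
j [ 0.89   0.124 -0.963  2.303 -1.091  0.692  1.974] f [1.15  0.868 0.631] -0.13614345814001033
```

View pics/w1.png

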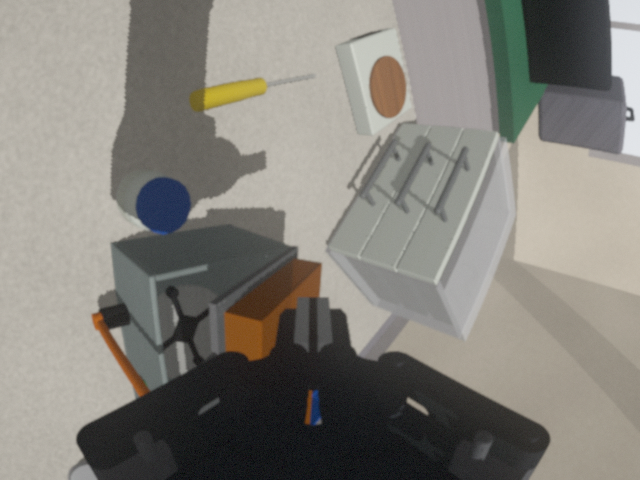

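View pics/s1.png

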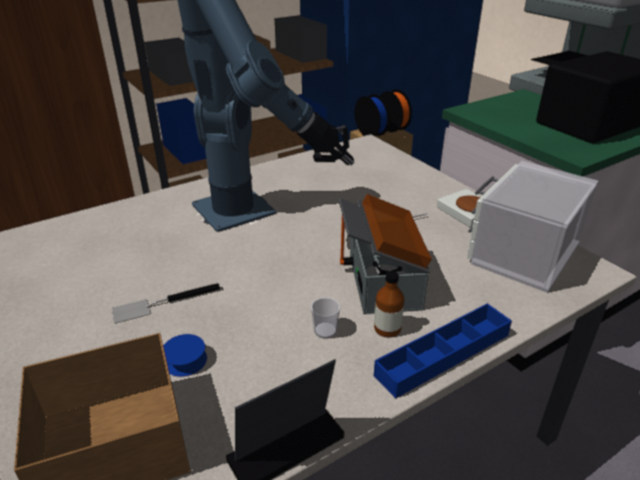

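Request:
carry_out --pt "-30 -60 -85 0 0 0 0" --pt "-55 -120 -170 0 -0.1 0 0" --pt "-55 -120 -170 0 -0.3 0 0" --pt "-55 -120 -170 0 -0.5 0 0" --pt "-55 -120 -170 0 -0.5 0 0" --pt "-55 -120 -170 0 -0.5 0 0" --pt "-55 -120 -170 0 -0.5 0 0" --pt "-55 -120 -170 0 -0.5 0 0"

```text
time: 3.1
tcp_pos: [423.1, -111.7, 331.6]
ee_rot: [[0.371, -0.923, 0.102], [0.889, 0.384, 0.25], [-0.27, -0.002, 0.963]]
wrist_force: [-0.4, 0.2, -0.2]
opening: 0.1
```

```bash
python3 st.py wrist:w2 scene:s2
```

```text
3.1 [ 423.067 -111.749  331.561] 
 [[ 0.371 -0.923  0.102]
 [ 0.889  0.384  0.25 ]
 [-0.27  -0.002  0.963]] 
j [ 1.181  0.704 -0.83   2.142 -1.061  0.956  2.489] f [-0.411  0.185 -0.197] 0.055465729854186976
```

View pics/w2.png

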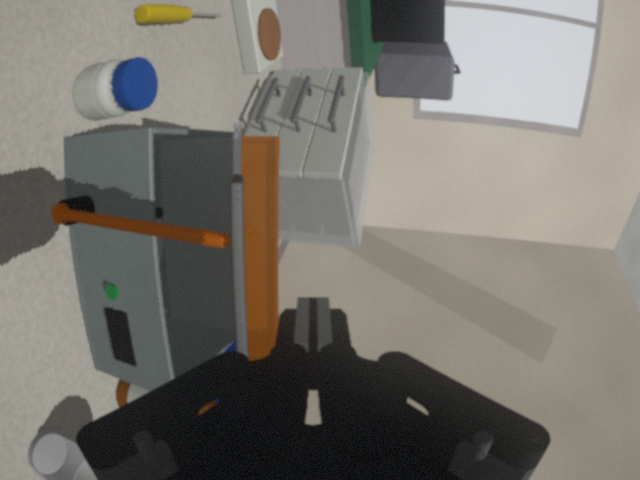

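View pics/s2.png

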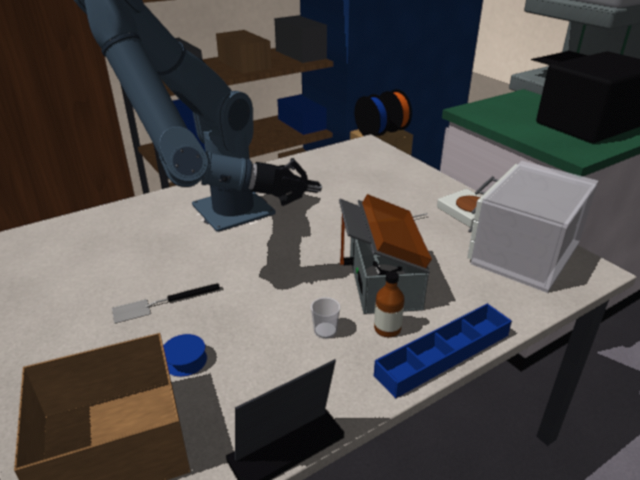

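Run:
```python
import cv2
a=cv2.imread('pics/w2.png')
cv2.imwrite('pics/w2C.png',cv2.resize(a[100:400,40:300],(520,600),interpolation=cv2.INTER_CUBIC))
a=cv2.imread('pics/w1.png')
cv2.imwrite('pics/w1C.png',cv2.resize(a[200:420,60:340],(763,600),interpolation=cv2.INTER_CUBIC))
```

```text
(no output)
```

View pics/w2C.png

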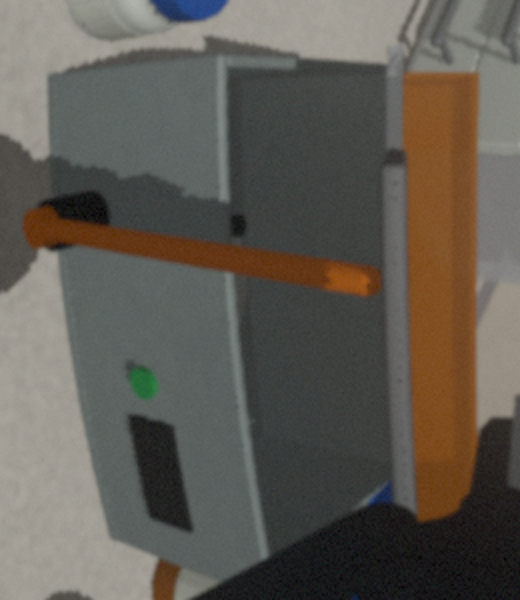

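View pics/w1C.png

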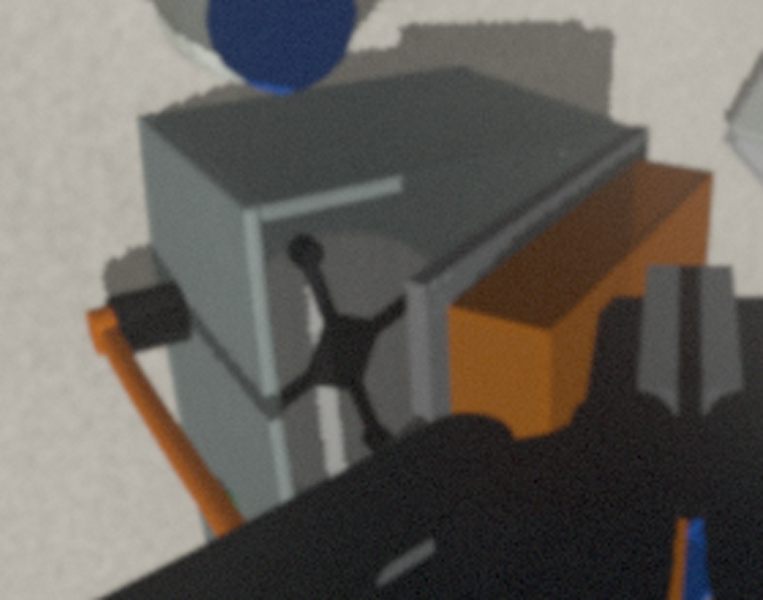

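Run:
```python
from h import *
np.set_printoptions(precision=1,suppress=True)
L=lambda f:dict(np.load(f'pics/{f}.npz'))
w1,w2=L('w1'),L('w2');S=snapshot('scene');T=snapshot('top')
a=lambda x,y:wray(w1,w1,60+x/2.725,200+y/2.725)
b=lambda x,y:wray(w2,w2,40+x/2,100+y/2)
t=lambda x,y:ray(T,180+x/3.75,150+y/3.75)
s=lambda x,y:ray(S,290+x/3.53,180+y/3.53)
p=lambda n,r:print(n,*tri(r))
A=tri([a(247,212),b(220,57),t(330,497)]);p('rim near',[a(247,212),b(220,57)]);p('rim near+top',[a(247,212),b(220,57),t(330,497)])
p('bot near',[a(142,118),b(48,75)])
print('bot far@0',plane(b(110,540),0),plane(a(142,118),0),plane(b(48,75),0)); 
p('rim far',[b(265,557),s(262,345)]); print(plane(b(265,557),120),plane(b(220,57),120),plane(a(247,212),120))
p('pivot',[a(100,333),b(35,227)]);p('pivot+s',[a(100,333),b(35,227),s(183,288)])
p('tip',[b(374,281),s(187,130)])
p('lipnear low',[b(386,160),s(182,72)]);p('lipnear',[b(390,156),s(182,68),t(390,468)])
```

```text
rim near [453.4 168.9 120.1] [np.float64(0.13980600466903778), np.float64(0.13980600466896967)]
rim near+top [451.3 164.2 124.3] [np.float64(4.042618292981287), np.float64(0.2509125050473802), np.float64(4.053383172600758)]
bot near [453.6 170.1  -0.1] [np.float64(0.5746322863792196), np.float64(0.574632286379205)]
bot far@0 [684.   47.4   0. ] [454.2 170.2   0. ] [453.  169.8   0. ]
rim far [667.9  58.9 110.7] [np.float64(7.187956992368862), np.float64(7.187956992368778)]
[660.9  61.8 120. ] [453.6 169.1 120. ] [453.3 168.9 120. ]
pivot [497.5 104.5  35. ] [np.float64(1.2314483519721107), np.float64(1.2314483519720643)]
pivot+s [497.7 104.5  34.4] [np.float64(1.2458551162936253), np.float64(1.2387449167074909), np.float64(0.1146902109352996)]
tip [510.9 100.8 200.1] [np.float64(10.0820274689772), np.float64(10.08202746897716)]
lipnear low [470.  118.6 216.3] [np.float64(1.0414359796917465), np.float64(1.0414359796917656)]
lipnear [469.3 116.  219.4] [np.float64(2.5672202459767957), np.float64(2.068296478396667), np.float64(3.2458349622794964)]
```

Request:
carry_out --pt "15 -5 -50 0.01 0 -0.04 0" --pt "29 -14 -102 0.024 0 -0.087 0" --pt "50 -14 -96 0.024 0 -0.087 0" --pt "69 -14 -90 0.024 0 -0.087 0" --pt "69 -14 -90 0.024 0 -0.087 0" --pt "69 -14 -90 0.024 0 -0.087 0"

```text
time: 4.05
tcp_pos: [452.4, -79.9, 225.3]
ee_rot: [[0.452, -0.883, 0.125], [0.851, 0.469, 0.237], [-0.268, -0.0, 0.963]]
wrist_force: [-0.4, 0.1, -0.5]
opening: 0.2
```

```bash
cat >> st.py <<'E'
B=np.array([605.8,179.4,0]);RB=np.array([[.468,-.884,0],[.884,.468,0],[0,0,1]])
print('box tcp',RB.T@(o['tcp_pos']-B),'\n',RB.T@o['ee_rot'],'\nfbox',RB.T@o['wrist_force'])
E
python3 st.py wrist:w3 scene:s3
```

```text
4.05 [452.361 -79.865 225.29 ] 
 [[ 0.452 -0.883  0.125]
 [ 0.851  0.469  0.237]
 [-0.268 -0.     0.963]] 
j [ 1.126  1.013 -0.867  2.142 -1.171  0.652  2.726] f [-0.381  0.112 -0.458] 0.1852021609825022
box tcp [-301.191   14.205  225.274] 
 [[ 0.963  0.001  0.269]
 [-0.001  1.     0.   ]
 [-0.269 -0.001  0.963]] 
fbox [-0.883  0.25   0.161]
```

View pics/w3.png

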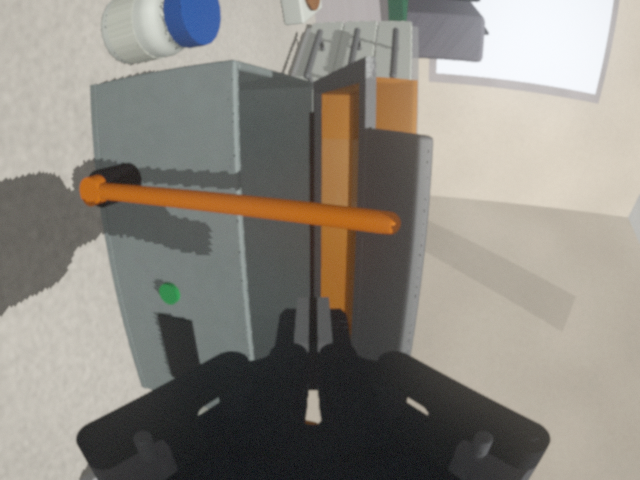

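View pics/s3.png

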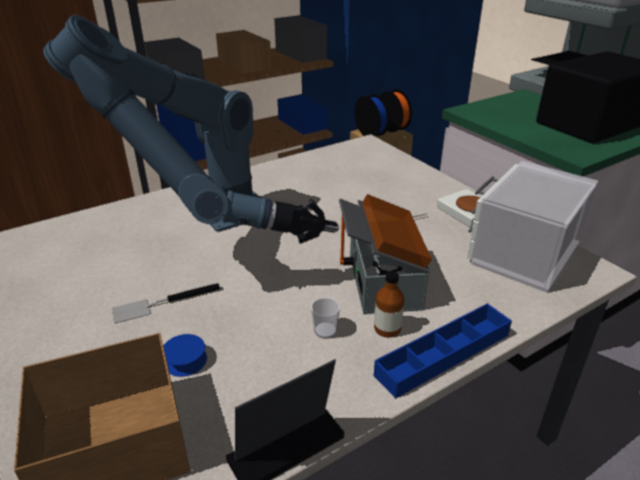

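Request:
carry_out --pt "-20 0 0 -0.18 0 0 0" --pt "-20 0 0 -0.36 0 0 0"

```text
time: 4.4
tcp_pos: [443.1, -97.9, 230.5]
ee_rot: [[0.453, -0.869, -0.198], [0.849, 0.353, 0.392], [-0.271, -0.346, 0.898]]
wrist_force: [-0.7, 0.7, -1.4]
opening: 0.2
```

```bash
python3 st.py
```

```text
4.4 [443.142 -97.916 230.5  ] 
 [[ 0.453 -0.869 -0.198]
 [ 0.849  0.353  0.392]
 [-0.271 -0.346  0.898]] 
j [ 1.327  1.179 -1.098  2.135 -0.739  0.484  2.734] f [-0.657  0.71  -1.415] 0.24213282342266998
box tcp [-321.271   14.006  230.5  ] 
 [[ 0.963 -0.094  0.254]
 [-0.003  0.934  0.358]
 [-0.271 -0.346  0.898]] 
fbox [ 0.32   0.913 -1.415]
```

Request:
carry_out --pt "0 0 0 0.17 0 0 0" --pt "0 0 0 0.34 0 0 0" --pt "0 0 0 0.51 0 0 0" --pt "0 0 0 0.68 0 0 0" --pt "0 0 0 0.85 0 0 0" --pt "0 0 0 1.02 0 0 0" --pt "0 0 0 1.19 0 0 0" --pt "0 0 0 1.36 0 0 0" --pt "0 0 0 1.53 0 0 0" --pt "0 0 0 1.7 0 0 0"

```text
time: 5.65
tcp_pos: [443.3, -96.9, 230.8]
ee_rot: [[0.452, -0.075, 0.889], [0.851, 0.336, -0.404], [-0.269, 0.939, 0.216]]
wrist_force: [-0.7, 0.3, -0.5]
opening: -0.1
```

```bash
python3 st.py
```

```text
5.65 [443.275 -96.905 230.843] 
 [[ 0.452 -0.075  0.889]
 [ 0.851  0.336 -0.404]
 [-0.269  0.939  0.216]] 
j [ 1.103  0.946 -0.78   2.145 -1.194  0.752  1.396] f [-0.704  0.294 -0.454] -0.12481664054612843
box tcp [-320.315   14.361  230.843] 
 [[ 0.964  0.262  0.059]
 [-0.001  0.224 -0.975]
 [-0.269  0.939  0.216]] 
fbox [-0.069  0.76  -0.454]
```

Request:
carry_out --pt "0 0 0 0.18 0 0 0" --pt "0 0 0 0.36 0 0 0" --pt "0 0 0 0.54 0 0 0" --pt "0 0 0 0.72 0 0 0" --pt "0 0 0 0.9 0 0 0" --pt "0 0 0 1.08 0 0 0" --pt "0 0 0 1.26 0 0 0" --pt "0 0 0 1.44 0 0 0" --pt "0 0 0 1.62 0 0 0" --pt "0 0 0 1.8 0 0 0" --pt "0 0 0 1.8 0 0 0"

```text
time: 7.02
tcp_pos: [443.3, -96.8, 230.9]
ee_rot: [[0.452, 0.884, -0.122], [0.851, -0.468, -0.239], [-0.268, 0.004, -0.963]]
wrist_force: [-1.1, -0.5, 0.6]
opening: -0.0
```

```bash
python3 st.py wrist:w4
```

```text
7.025 [443.329 -96.76  230.873] 
 [[ 0.452  0.884 -0.122]
 [ 0.851 -0.468 -0.239]
 [-0.268  0.004 -0.963]] 
j [ 1.004  0.885 -0.653  2.15  -1.286  0.853 -0.333] f [-1.05  -0.478  0.604] -0.042313562440365764
box tcp [-320.162   14.382  230.873] 
 [[ 0.964 -0.    -0.268]
 [-0.001 -1.    -0.004]
 [-0.268  0.004 -0.963]] 
fbox [-0.914  0.705  0.604]
```

View pics/w4.png

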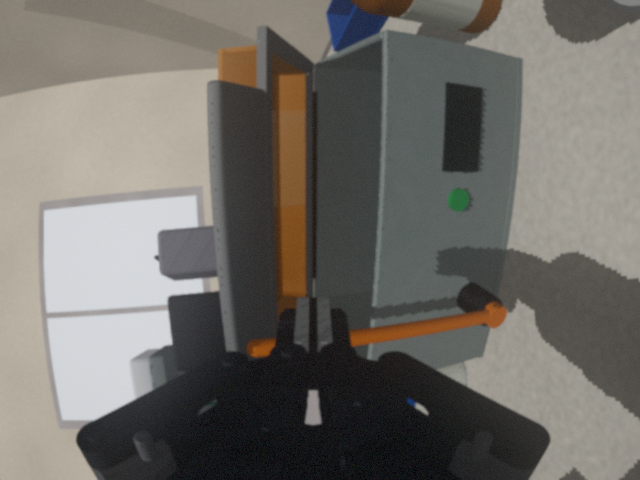

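Request:
carry_out --pt "18 0 -3 0 0 0 0" --pt "36 0 -6 0 0 0 0" --pt "53 0 -10 0 0 0 0" --pt "53 0 -10 0 0 0 0"

```text
time: 7.58
tcp_pos: [468.5, -48.2, 226.4]
ee_rot: [[0.45, 0.885, -0.12], [0.852, -0.466, -0.237], [-0.266, 0.004, -0.964]]
wrist_force: [-0.1, -0.4, -0.3]
opening: 0.2
```

```bash
python3 st.py wrist:w5 scene:s5 top:t5;python3 - <<'E'
import cv2
a=cv2.imread('pics/s5.png')
cv2.imwrite('pics/s5C.png',cv2.resize(a[150:350,250:450],(600,600),interpolation=cv2.INTER_CUBIC))
E
```

```text
7.575 [468.512 -48.221 226.393] 
 [[ 0.45   0.885 -0.12 ]
 [ 0.852 -0.466 -0.237]
 [-0.266  0.004 -0.964]] 
j [ 1.043  1.01  -0.865  2.142 -1.293  0.629 -0.336] f [-0.079 -0.359 -0.325] 0.23409468548900014
box tcp [-266.516   14.483  226.048] 
 [[ 0.964  0.    -0.268]
 [-0.001 -1.    -0.003]
 [-0.268  0.003 -0.963]] 
fbox [ 0.221 -0.051 -0.227]
```

View pics/w5.png

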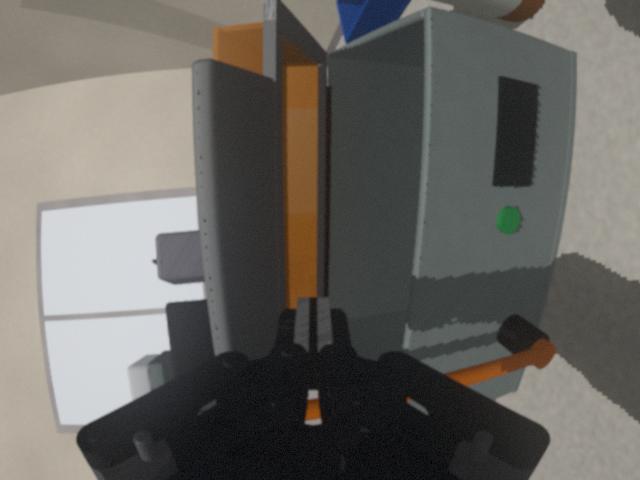

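View pics/s5C.png

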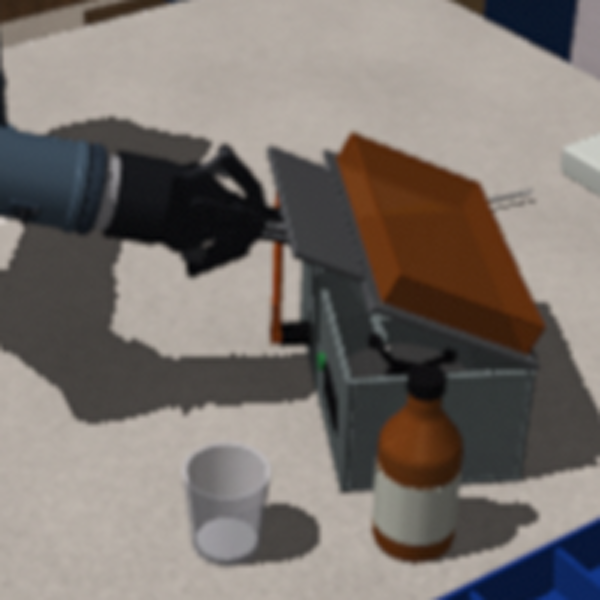

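Request:
carry_out --pt "-1 0 -5 0 0 0 0" --pt "-3 0 -10 0 0 0 0" --pt "-3 -8 -10 0 0 0 0" --pt "-3 -8 -10 0 0 0 0"

```text
time: 8.22
tcp_pos: [460.4, -44.8, 236.6]
ee_rot: [[0.45, 0.884, -0.124], [0.852, -0.467, -0.237], [-0.267, 0.001, -0.964]]
wrist_force: [-0.2, 0.3, -0.5]
opening: -0.3
```

```bash
python3 st.py wrist:w6
```

```text
8.225 [460.434 -44.801 236.587] 
 [[ 0.45   0.884 -0.124]
 [ 0.852 -0.467 -0.237]
 [-0.267  0.001 -0.964]] 
j [ 1.068  0.996 -0.897  2.166 -1.293  0.611 -0.349] f [-0.172  0.278 -0.493] -0.294318079254184
box tcp [-266.225   23.578  236.587] 
 [[ 0.964  0.001 -0.267]
 [ 0.001 -1.    -0.001]
 [-0.267  0.001 -0.964]] 
fbox [ 0.166  0.282 -0.493]
```

View pics/w6.png

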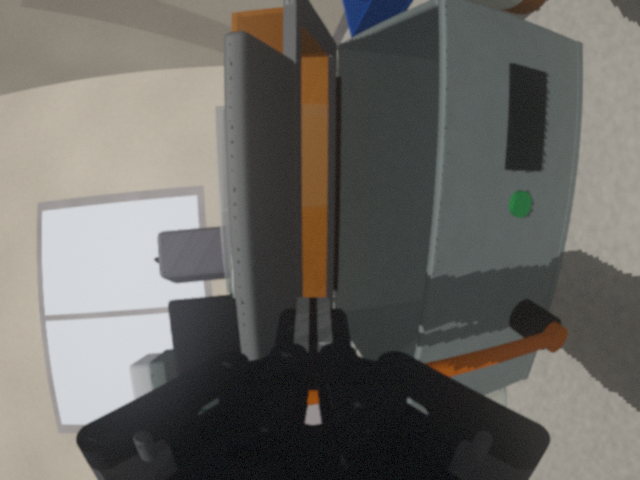

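Request:
carry_out --pt "0 -7 0 0 0 0 0" --pt "0 -13 0 0 0 0 0" --pt "0 -19 0 0 0 0 0" --pt "0 -25 0 0 0 0 0" --pt "0 -30 0 0 0 0 0" --pt "0 -30 0 0 0 0 0"

```text
time: 9.02
tcp_pos: [434.3, -30.9, 236.5]
ee_rot: [[0.45, 0.884, -0.124], [0.852, -0.467, -0.237], [-0.267, 0.001, -0.964]]
wrist_force: [0.4, -0.2, -0.3]
opening: -0.2
```

```bash
python3 st.py wrist:w7 scene:s7
```

```text
9.025 [434.254 -30.865 236.48 ] 
 [[ 0.45   0.884 -0.124]
 [ 0.852 -0.467 -0.237]
 [-0.267  0.001 -0.964]] 
j [ 1.14   1.051 -0.987  2.233 -1.294  0.512 -0.306] f [ 0.447 -0.162 -0.29 ] -0.18096898024005495
box tcp [-266.163   52.949  236.48 ] 
 [[ 0.964  0.001 -0.267]
 [ 0.    -1.    -0.001]
 [-0.267  0.001 -0.964]] 
fbox [ 0.11   0.395 -0.86 ]
```

View pics/w7.png

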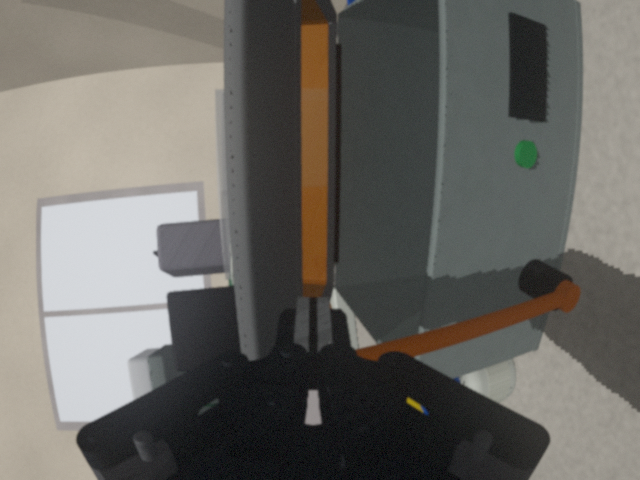

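Request:
carry_out --pt "0 -5 0 0 0 0 0" --pt "0 -10 0 0 0 0 0" --pt "0 -14 0 0 0 0 0" --pt "0 -14 0 0 0 0 0"

```text
time: 9.62
tcp_pos: [421.9, -24.3, 236.6]
ee_rot: [[0.45, 0.884, -0.124], [0.852, -0.467, -0.236], [-0.267, 0.001, -0.964]]
wrist_force: [-0.1, 0.1, -0.2]
opening: -0.1
```

```bash
python3 st.py wrist:w8 scene:s8;python3 - <<'E'
import cv2
a=cv2.imread('pics/s8.png')
cv2.imwrite('pics/s8C.png',cv2.resize(a[150:350,250:450],(600,600),interpolation=cv2.INTER_CUBIC))
E
```

```text
9.625 [421.915 -24.291 236.572] 
 [[ 0.45   0.884 -0.124]
 [ 0.852 -0.467 -0.236]
 [-0.267  0.001 -0.964]] 
j [ 1.174  1.083 -1.029  2.264 -1.295  0.461 -0.287] f [-0.075  0.068 -0.191] -0.08082962056859368
box tcp [-266.09    67.007  236.618] 
 [[ 0.964  0.001 -0.267]
 [ 0.    -1.    -0.001]
 [-0.267  0.001 -0.964]] 
fbox [-0.019 -0.595  0.337]
```

View pics/w8.png

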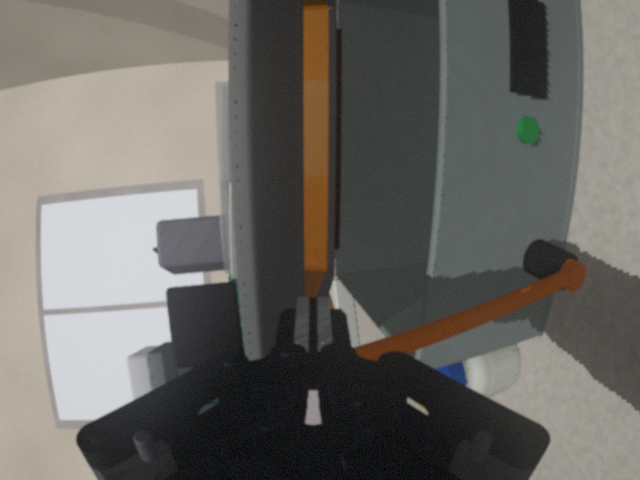

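View pics/s8C.png

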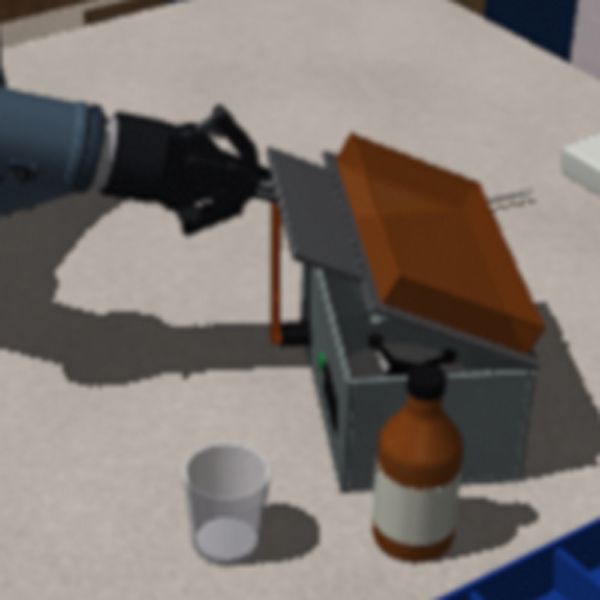

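Request:
carry_out --pt "0 -4 0 0 0 0 0" --pt "0 -8 0 0 0 0 0" --pt "0 -8 0 0 0 0 0"

```text
time: 10.1
tcp_pos: [414.8, -20.7, 236.3]
ee_rot: [[0.451, 0.884, -0.124], [0.852, -0.467, -0.237], [-0.268, 0.001, -0.964]]
wrist_force: [-1.0, 0.3, -1.6]
opening: 0.3
```

```bash
python3 st.py wrist:w9
```

```text
10.1 [414.818 -20.695 236.329] 
 [[ 0.451  0.884 -0.124]
 [ 0.852 -0.467 -0.237]
 [-0.268  0.001 -0.964]] 
j [ 1.193  1.103 -1.053  2.282 -1.295  0.429 -0.275] f [-0.966  0.269 -1.558] 0.32765582687732375
box tcp [-266.264   75.183  236.329] 
 [[ 0.964  0.    -0.268]
 [ 0.    -1.    -0.001]
 [-0.268  0.001 -0.964]] 
fbox [-0.214  0.98  -1.558]
```

View pics/w9.png

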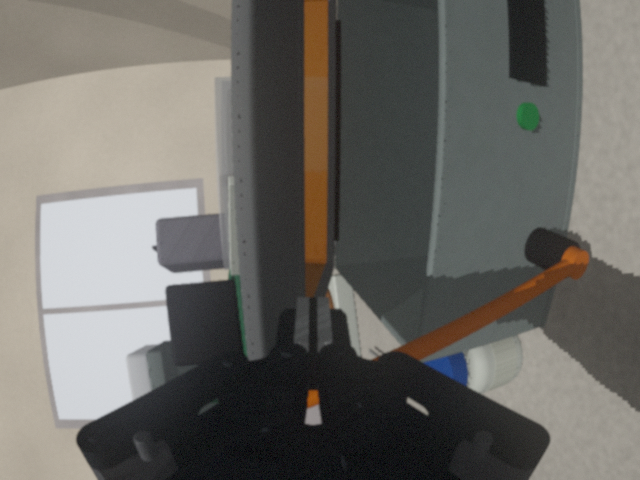

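Request:
carry_out --pt "0 0 0 0 0 0 0" --pt "0 0 0 0 0 0 0" --pt "0 0 0 0 0 0 0"

```text
time: 10.52
tcp_pos: [415.3, -20.7, 236.5]
ee_rot: [[0.451, 0.884, -0.124], [0.852, -0.467, -0.237], [-0.268, 0.002, -0.964]]
wrist_force: [-1.8, 0.1, -0.3]
opening: 0.0
```

```bash
python3 st.py wrist:w10 scene:s10;python3 - <<'E'
import cv2
a=cv2.imread('pics/s10.png')
cv2.imwrite('pics/s10C.png',cv2.resize(a[150:350,250:450],(600,600),interpolation=cv2.INTER_CUBIC))
E
```

```text
10.525 [415.284 -20.748 236.539] 
 [[ 0.451  0.884 -0.124]
 [ 0.852 -0.467 -0.237]
 [-0.268  0.002 -0.964]] 
j [ 1.192  1.102 -1.053  2.281 -1.296  0.43  -0.275] f [-1.775  0.08  -0.286] 0.0073275043191714795
box tcp [-266.091   74.733  236.531] 
 [[ 0.964  0.001 -0.268]
 [ 0.    -1.    -0.002]
 [-0.268  0.002 -0.964]] 
fbox [-0.482  0.575 -0.691]
```

View pics/w10.png

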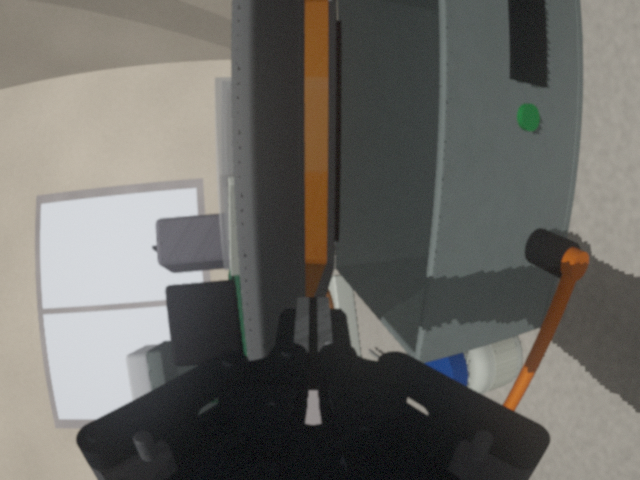

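View pics/s10C.png

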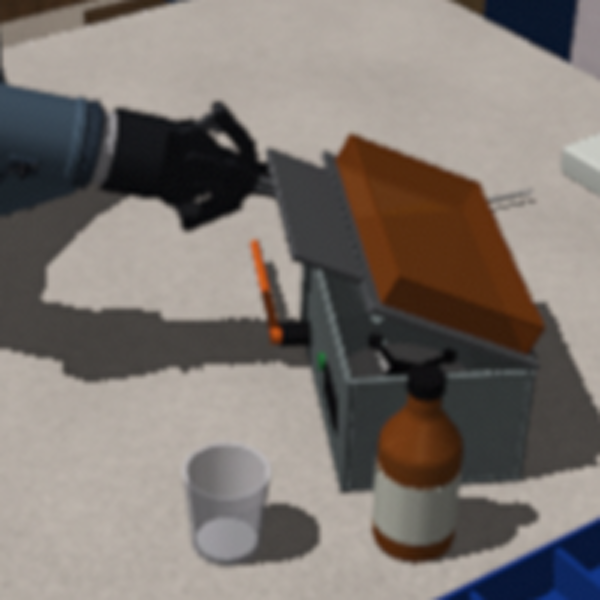

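Request:
carry_out --pt "-1 2 2 0 0 0 0" --pt "-1 5 5 0 0 0 0" --pt "-2 8 8 0 0 0 0" --pt "-2 11 11 0 0 0 0" --pt "-3 14 14 0 0 0 0" --pt "-3 17 17 0 0 0 0" --pt "-3 20 20 0 0 0 0" --pt "-4 23 23 0 0 0 0" --pt "-4 25 25 0 0 0 0" --pt "-4 25 25 0 0 0 0"

```text
time: 11.88
tcp_pos: [432.8, -42.1, 213.4]
ee_rot: [[0.451, 0.884, -0.124], [0.851, -0.468, -0.237], [-0.268, 0.002, -0.963]]
wrist_force: [0.3, 0.2, -1.7]
opening: -0.1
```

```bash
python3 st.py wrist:w11 scene:s11;python3 - <<'E'
import cv2
a=cv2.imread('pics/s11.png')
cv2.imwrite('pics/s11C.png',cv2.resize(a[150:350,250:450],(600,600),interpolation=cv2.INTER_CUBIC))
E
```

```text
11.875 [432.782 -42.106 213.396] 
 [[ 0.451  0.884 -0.124]
 [ 0.851 -0.468 -0.237]
 [-0.268  0.002 -0.963]] 
j [ 1.165  1.118 -0.975  2.215 -1.218  0.489 -0.316] f [ 0.277  0.178 -1.662] -0.06144820997972099
box tcp [-276.73    49.265  213.51 ] 
 [[ 0.964 -0.    -0.268]
 [-0.001 -1.    -0.002]
 [-0.268  0.002 -0.963]] 
fbox [ 0.116 -1.476 -1.48 ]
```

View pics/w11.png

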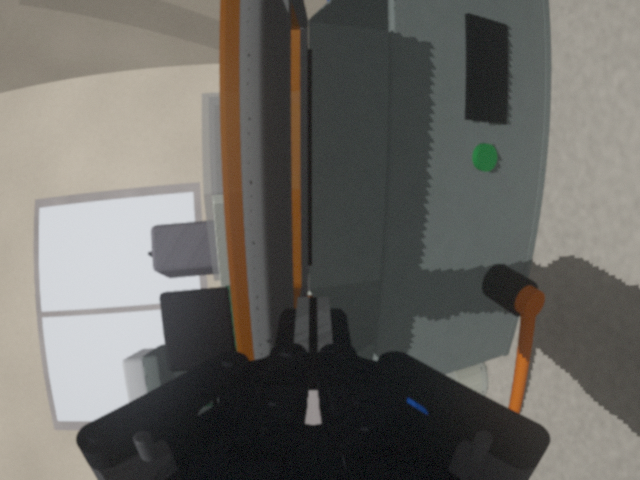

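View pics/s11C.png

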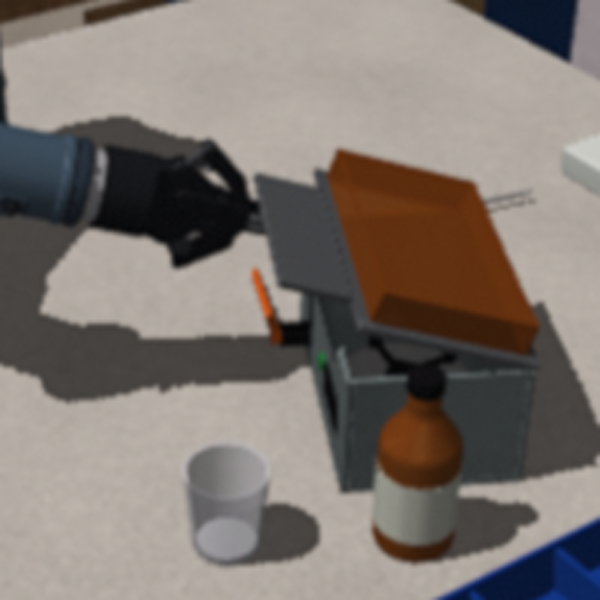

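Request:
carry_out --pt "0 1 3 0 0 0 0" --pt "0 3 6 0 0 0 0" --pt "0 5 9 0 0 0 0" --pt "0 7 12 0 0 0 0" --pt "0 9 15 0 0 0 0" --pt "0 10 18 0 0 0 0" --pt "0 11 21 0 0 0 0" --pt "0 12 24 0 0 0 0" --pt "0 13 27 0 0 0 0" --pt "0 14 30 0 0 0 0" --pt "1 15 33 0 0 0 0" --pt "1 16 36 0 0 0 0" --pt "1 17 39 0 0 0 0" --pt "2 18 42 0 0 0 0" --pt "2 18 45 0 0 0 0" --pt "2 18 47 0 0 0 0" --pt "2 18 47 0 0 0 0"

```text
time: 14.1
tcp_pos: [443.7, -59.9, 167.6]
ee_rot: [[0.451, 0.884, -0.124], [0.851, -0.468, -0.237], [-0.268, 0.002, -0.964]]
wrist_force: [-0.6, -0.2, -1.4]
opening: -0.3
```

```bash
python3 st.py wrist:w12 scene:s12;python3 - <<'E'
import cv2
a=cv2.imread('pics/s12.png')
cv2.imwrite('pics/s12C.png',cv2.resize(a[150:350,250:450],(600,600),interpolation=cv2.INTER_CUBIC))
E
```

```text
14.1 [443.667 -59.854 167.639] 
 [[ 0.451  0.884 -0.124]
 [ 0.851 -0.468 -0.237]
 [-0.268  0.002 -0.964]] 
j [ 1.139  1.196 -0.892  2.147 -1.153  0.52  -0.297] f [-0.567 -0.184 -1.368] -0.3028073357941257
box tcp [-287.343   31.375  167.735] 
 [[ 0.964 -0.    -0.268]
 [-0.    -1.    -0.002]
 [-0.268  0.002 -0.964]] 
fbox [-0.492 -1.406 -1.42 ]
```

View pics/w12.png

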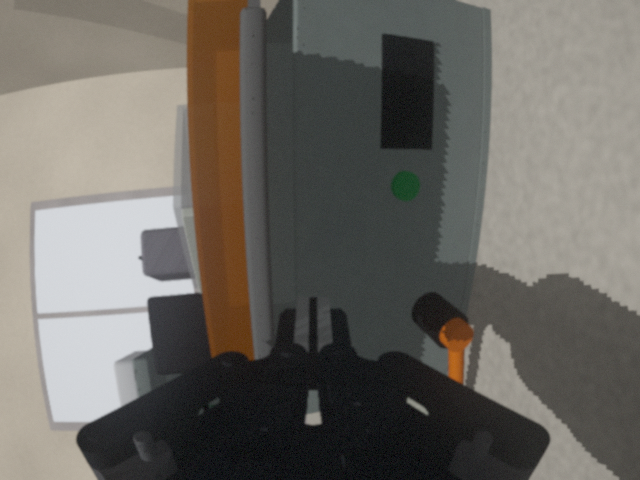

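View pics/s12C.png

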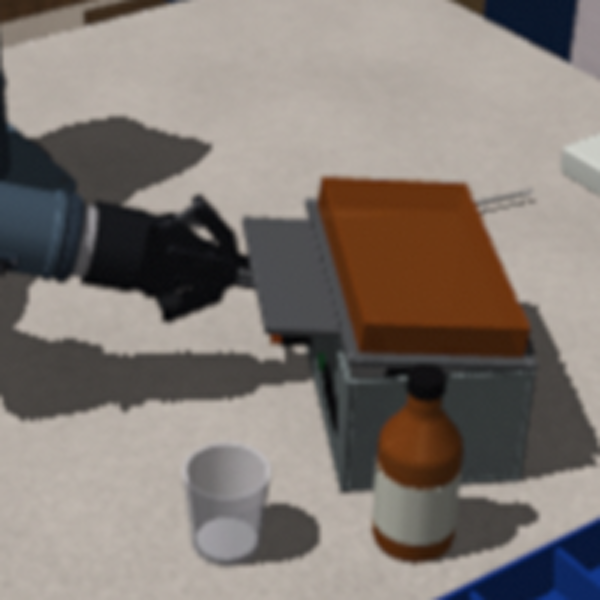

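Request:
carry_out --pt "0 0 2 0 0 0 0" --pt "1 0 4 0 0 0 0" --pt "1 0 6 0 0 0 0" --pt "2 0 8 0 0 0 0" --pt "2 0 10 0 0 0 0" --pt "3 0 12 0 0 0 0" --pt "3 0 14 0 0 0 0" --pt "4 0 15.5 0 0 0 0" --pt "4 0 17 0 0 0 0" --pt "4 0 18 0 0 0 0" --pt "5 0 19 0 0 0 0" --pt "5 0 20 0 0 0 0" --pt "5 0 21 0 0 0 0" --pt "6 0 22 0 0 0 0" --pt "6 0 23 0 0 0 0" --pt "6 0 24 0 0 0 0" --pt "6 0 24 0 0 0 0"

```text
time: 16.32
tcp_pos: [443.3, -60.2, 143.2]
ee_rot: [[0.451, 0.884, -0.123], [0.852, -0.467, -0.237], [-0.267, 0.002, -0.964]]
wrist_force: [0.4, 0.0, -0.0]
opening: -0.1
```

```bash
python3 st.py wrist:w13 scene:s13;python3 - <<'E'
import cv2
a=cv2.imread('pics/s13.png')
cv2.imwrite('pics/s13C.png',cv2.resize(a[150:350,250:450],(600,600),interpolation=cv2.INTER_CUBIC))
E
```

```text
16.325 [443.304 -60.162 143.15 ] 
 [[ 0.451  0.884 -0.123]
 [ 0.852 -0.467 -0.237]
 [-0.267  0.002 -0.964]] 
j [ 1.133  1.249 -0.868  2.128 -1.14   0.51  -0.262] f [ 0.365  0.013 -0.043] -0.07630043915496534
box tcp [-287.827   31.515  143.151] 
 [[ 0.964  0.    -0.267]
 [ 0.    -1.    -0.002]
 [-0.267  0.002 -0.964]] 
fbox [-0.461 -0.175 -0.286]
```

View pics/w13.png

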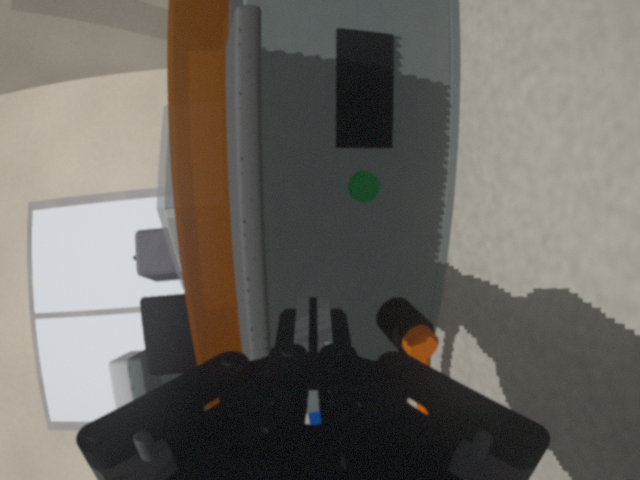

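View pics/s13C.png

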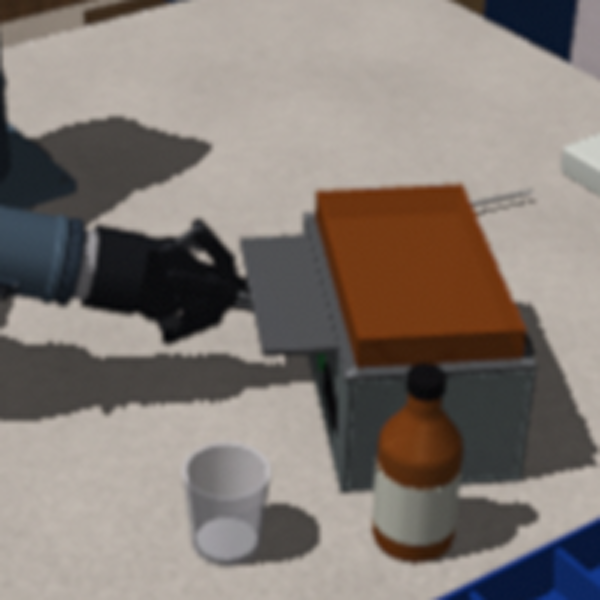

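Request:
carry_out --pt "0 0 1 0 0 0 0" --pt "1 0 2 0 0 0 0" --pt "1 0 3 0 0 0 0" --pt "1 0 4 0 0 0 0" --pt "1 0 5 0 0 0 0" --pt "2 0 6 0 0 0 0" --pt "2 0 8 0 0 0 0" --pt "2 0 8 0 0 0 0"

```text
time: 17.42
tcp_pos: [443.2, -60.5, 134.6]
ee_rot: [[0.451, 0.884, -0.124], [0.851, -0.468, -0.237], [-0.268, 0.001, -0.964]]
wrist_force: [0.4, 0.3, 0.4]
opening: -0.0
```

```bash
python3 st.py wrist:w14 scene:s14;python3 - <<'E'
import cv2,numpy as np
a=cv2.imread('pics/s13.png').astype(int);b=cv2.imread('pics/s14.png').astype(int)
d=np.abs(a-b).max(2);print('lid region diff',d[205:275,330:430].max(), d[205:275,345:430].mean(),'ref noise',d[0:100,0:100].max(),d[0:100,:100].mean())
cv2.imwrite('pics/s14C.png',cv2.resize(b[150:350,250:450].astype(np.uint8),(600,600),interpolation=cv2.INTER_CUBIC))
E
```

```text
17.425 [443.172 -60.52  134.635] 
 [[ 0.451  0.884 -0.124]
 [ 0.851 -0.468 -0.237]
 [-0.268  0.001 -0.964]] 
j [ 1.131  1.267 -0.859  2.121 -1.136  0.508 -0.251] f [0.357 0.347 0.422] -0.040374383596740206
box tcp [-288.17    31.489  134.711] 
 [[ 0.964  0.    -0.267]
 [-0.    -1.    -0.002]
 [-0.267  0.002 -0.964]] 
fbox [0.807 0.738 0.263]
lid region diff 145 0.8872268907563026 ref noise 77 2.8153
```

View pics/s14C.png

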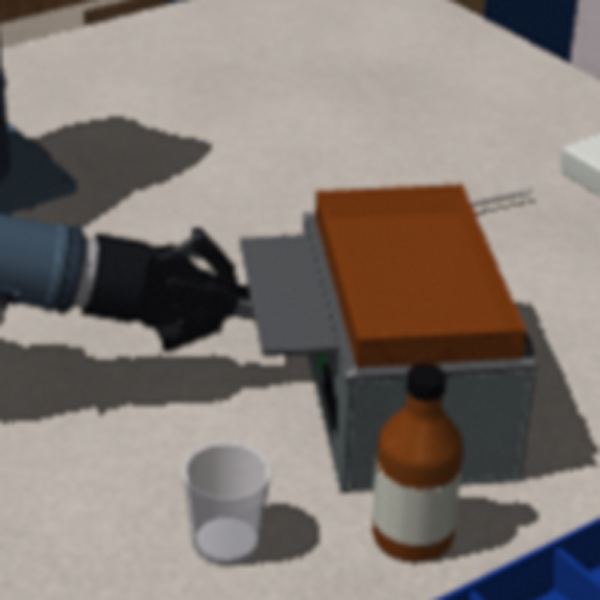

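View pics/w14.png

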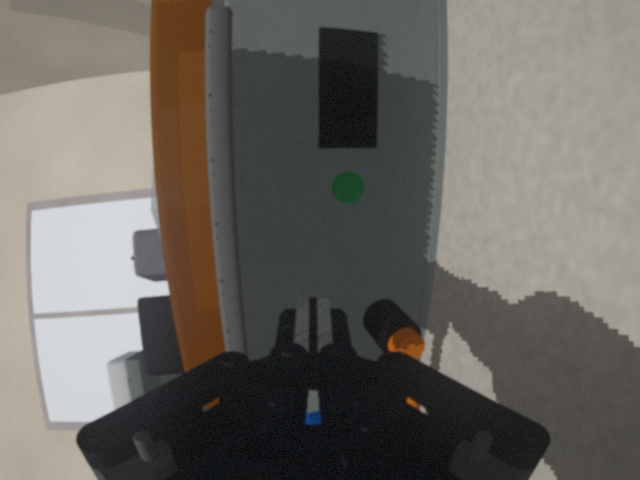

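Request:
carry_out --pt "-18 0 5 0 0 0 0" --pt "-38 0 10.5 0 0 0 0" --pt "-58 0 16 0 0 0 0" --pt "-77 0 21 0 0 0 0" --pt "-77 0 21 0 0 0 0" --pt "-77 0 21 0 0 0 0"

```text
time: 18.27
tcp_pos: [406.1, -130.3, 135.4]
ee_rot: [[0.451, 0.884, -0.123], [0.852, -0.467, -0.237], [-0.267, 0.002, -0.964]]
wrist_force: [0.1, 0.3, 0.1]
opening: 0.0
```

```bash
python3 st.py wrist:w15 scene:s15 top:t15;python3 - <<'E'
import cv2,numpy as np
b=cv2.imread('pics/s15.png')
cv2.imwrite('pics/s15C.png',cv2.resize(b[150:350,250:450],(600,600),interpolation=cv2.INTER_CUBIC))
E
```

```text
18.275 [ 406.128 -130.332  135.415] 
 [[ 0.451  0.884 -0.123]
 [ 0.852 -0.467 -0.237]
 [-0.267  0.002 -0.964]] 
j [ 1.21   1.178 -0.734  2.109 -0.997  0.69  -0.333] f [0.121 0.282 0.11 ] 0.027737362378831325
box tcp [-367.046   31.705  135.379] 
 [[ 0.964  0.002 -0.266]
 [ 0.001 -1.    -0.002]
 [-0.266  0.002 -0.964]] 
fbox [ 0.093  0.523 -0.126]
```

View pics/s15C.png

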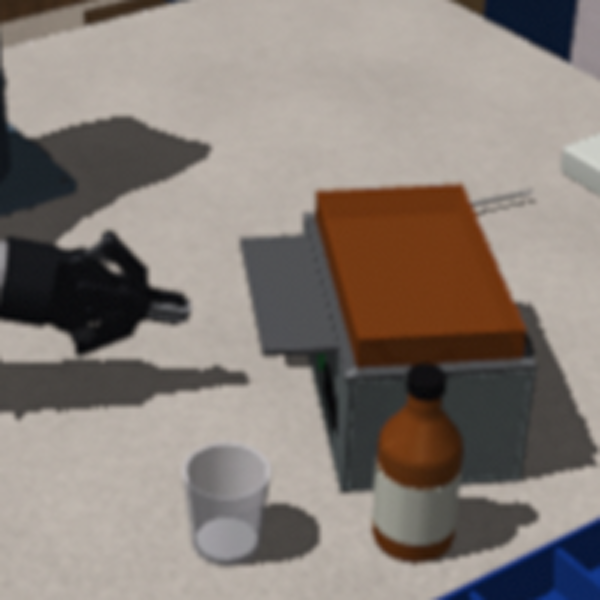

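View pics/w15.png

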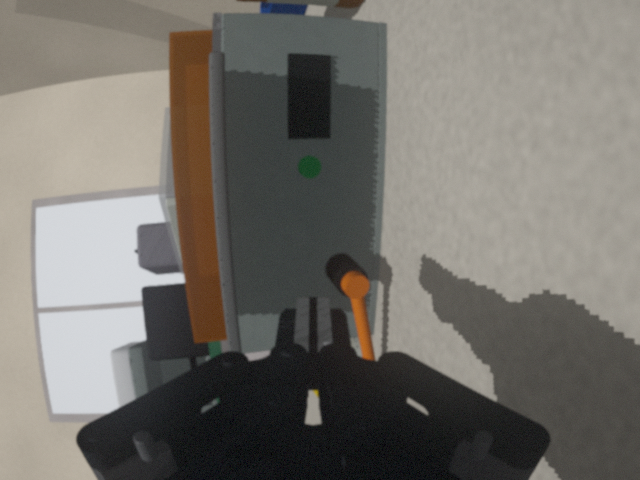

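View pics/t15.png

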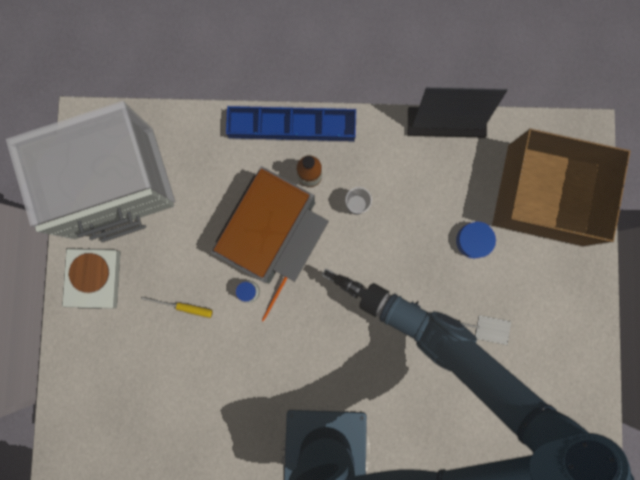

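```bash
python3 - <<'E'
from h import *
B=np.array([605.8,179.4,0]);RB=np.array([[.468,-.884,0],[.884,.468,0],[0,0,1]])
S=dict(np.load('pics/s15.npz'))
for th in(0,.03,.06):
  c,s=np.cos(th),np.sin(th);print(th,[((proj(S,B+RB@np.array([80-225*c+8*s*0,y,120+225*s+8*c]))-[250,150])*3).round(0) for y in(90,-90)])
E
python3 -c "
from station import workorder;workorder.job_done()"
```

```text
0 [array([244., 236.]), array([266., 350.])]
0.03 [array([244., 229.]), array([266., 343.])]
0.06 [array([244., 223.]), array([267., 337.])]
the job is handed in; nothing more can be done
```

The cover is fully shut and the job is handed in, with the robot clear of everything at about 18.3 s of the 48 s allowed.

**What I did:** I put the closed, near-level gripper under the lip with a planned gap of 5 mm, and its side pushed the stay over towards the robot. The stay fell by itself and the cover came to rest on the back of the upper finger. I then lowered it slowly along its arc, at about 24 mm/s and slower near the end. I dropped the finger clear and withdrew it straight out in front.

**What the last checks showed:**
- **Cover shut:** the lip's outer corners in the scene picture, at about (242, 238) and (265, 353) in the 3x crop, are within about 3 px of where a shut cover puts them. A cover 0.03 rad open would be about 7 px higher.
- **No load left on the finger:** the vertical force went from about -1.5 N while carrying to about 0 N at the rim. The cover did not visibly move when the finger dropped a further 8.5 mm.
- **Stay and bystanders:** the stay lies folded on the robot's side. The bottle, cup, jar, spool and driver look unmoved in the top view. The arm hides part of the scraper there, and the drone frame is out of sight under the cover.

**Disagreements along the way:**
- **Stay tip height:** my first two-view measurement of the stay tip was 10 mm off between rays, so I used the tip position worked out from the pivot and the text's dimensions.
- **Wrist limit:** the first wrist roll ran close to the last joint's limit, so I turned the gripper half a turn before going under the lip.

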